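# Slide the saucepan along the warming plate to its sprung stop

### The arm

A 6-joint arm with a two-finger parallel gripper is mounted at the origin on the work surface. World frame = base frame: x ahead of the robot, y to its left, z up, the work surface at z = 0. Lengths are in m, angles in rad, forces in N, time in s.
With the tool pointing down it reaches from about 0.3 to 0.775 m from the base axis. Payload 14.6 kg.
Tool frame: the origin (TCP) lies at the very end of the fingers, on their centre line; the grasp point (between the pads) lies 19 mm behind it; z points along the fingers, y is the line along which they close (so a half turn about z gives the same grasp; the last joint's range is limited). The gripper opens to 94 mm and grips with 3 to 60 N. Pads are 16 mm wide; open, the fingers measure 119 mm over their backs; the gripper's body (75 mm by 177 mm) begins 78 mm behind the grasp point.
Start: joints at [1.212, 0.3, 1.521, -0, 1.321, -0.067], TCP at [0.158, 0.527, 0.205] pointing down, gripper open.
Joint ranges: [-3.03, 3.03], [-0.79, 2.21], [0.23, 2.52], [-1.04, 4.18], [0, 3.07], [-2.55, 2.55]. Speed limits (rad/s): [2.22, 2.22, 2.57, 3.14, 3.14, 3.14].

### API

Orientations are given as [roll, pitch, yaw] about the fixed x, y, z axes, in that order (R = Rz(yaw) Ry(pitch) Rx(roll)).
In Python, from station import ctrl gives the robot as it stands. The module is installed in compiled form; this text tells all that it offers.
- The arm moves only by the tool step_arm, never from a script. Its argument "deltas" is a list of rows, each an object with "dp": the shift along the tool's x, y, z scaled (see below), a list of three; "twist": the turn about the tool's z scaled (see below). In form: [{"dp": [tx, ty, tz], "twist": twist}, ...]. A call has 1 to 12 rows; each row shifts and turns the commanded pose from where the row before left it, along the tool's axes as they then stand; what a row does not reach is not made up. The controller multiplies each number of a shift by 0.04 m and each number of a turn by 4 degrees. A row lasts 1/10 s, in which the tool goes at most 50 mm and 8.59 degrees, less where a joint would pass 70% of its speed; a pose out of reach is approached as far as the arm can. A call with a number of a shift or a turn outside -1 to 1 is refused whole. A call with a gripper value outside its range is refused whole. "gripper" is the opening, from -1 (shut) to 1 (fully open), set as the call begins (left out, the last holds). The fingers move at their own pace and stop on an object; "squeeze" is the grip in N (left out, the last holds). Time passes only in rows, so rows that do not move let the fingers close. It gives the time, the measured TCP pose, the force, the opening and the grip force at its end, in the units of the state.
- ctrl.get_obs(): the state, without advancing time (a new reading comes with each control period).
- ctrl.camera(name): name is "side" or "top"; returns (picture, depth): 400x640x3 uint8, red, green, blue; 400x640 float32, m along the optical axis (not along the pixel's ray), 0 where there is no reading.
- ctrl.get_calibration(name): a dict with "fx", "fy", "cx", "cy" (pixels), "distortion" ([k1, k2, p1, p2, k3] as OpenCV has them; the pictures are not rectified), "world_to_cam" (4x4, takes a point from world to camera coordinates). Camera axes: x right, y down, z forward; pixel columns grow to the right and rows downward; lengths in m; the calibration is good to about 2 mm. A picture is of the moment at which its call begins. get_calibration takes no time and is no camera call.
- ctrl.hand_in(): hands the job in; it is judged then, once.
Trained networks look in the newest picture that a camera, given by its name, has taken for a name from the list of things; names that differ only in an ending like _2 or _b are one class to them, and where a whole thing is asked for, a point or a joint stands for the part that bears it (a point fixed in the world has none). Each returns a list of dicts, best first, with "conf" (0 to 1); they miss things now and then, are a little off and sometimes report something else, mostly with a low value. They report only what shows in the picture. A call takes as long as a camera call.
- ctrl.spot_in(camera, label): "rect" ([left, top, right, bottom] as shares, 0 to 1, of the picture: columns of its width, rows of its height, round what is visible of it).
- ctrl.cut_out(camera, label): "pixels" (400x640 bool, what is visible of it) and "rect" ([left, top, right, bottom] as shares, 0 to 1, of the picture: columns of its width, rows of its height, round what is visible of it).
The state is a dict: "time_s": time; "qpos": joint angles; "joint_vel": joint speeds; "tau": joint torques, N m; "ee_pos": TCP position; "eef_rot": TCP orientation; "force": force on the tool from outside, world axes, zero at the start; "moment": the same for the moment, N m; "grip_width": finger opening in m; "grip_force": force on a finger pad.
Only numpy, scipy, OpenCV 4.12 (cv2) and the standard library are available. Lean on these libraries where they do the work, as an engineer would, in place of code of your own. Each camera call takes 0.05 s, during which the arm holds its last target. There are 200 camera calls.

### The job

Clear the oval brass tin off the warming plate and set it down upright in the middle of the cork mat. Then push the saucepan, without gripping, lifting or tipping it, straight along the plate to the other ring mark until it has pressed that end's sprung stop fully in (feel it come up solid, but do not ram it), and leave it resting there. Leave the other things where they are.

Things in the scene. Friction and masses are not known exactly. Their poses are not given: they have to be found in the camera images.
- hotplate: low double warming plate fixed to the worktop, 260 mm deep (its x) by 560 mm long (its y), flat black top 30 mm above the worktop with two large ring marks; origin under its centre, at worktop height
- ring_left (a point): centre of the ring mark (180 mm across) towards the plate's +y end, on the plate's top
- ring_right (a point): centre of the ring mark (180 mm across) towards the plate's -y end, on the plate's top
- stop_left: pan stop at the plate's +y end; origin on the plate's top, 250 mm from the plate's centre. A sliding block (20 mm tall) carries a grey pad, 60 mm wide, 18 mm tall, facing the middle. The free pad's face is 178 to 222 mm from the plate's centre: where exactly is not reported. The pad gives 15 mm against a light spring (under 2 N), then is solid
- stop_right: the same pan stop, mirrored, at the plate's -y end
- saucepan: steel saucepan, 120 mm outside diameter, 60 mm tall, empty, 0.6 to 0.9 kg, straight sides; origin at the centre of its underside (it stands on the plate); its handle (16 mm thick) points along its own -x, 50 mm above its underside, out to 178 mm from its centre
- tin: oval brass moulding tin with a white plaster top, 96 mm long (its y), 56 mm wide (its x), 42 mm tall, about 0.45 kg; origin at the centre of its underside; it starts on the plate, on the side to which the pan must go
- mat: square cork mat fixed to the worktop, 130 x 130 x 8 mm, to one side of the plate; origin under its centre, at worktop height
- tray: white open tray fixed to the worktop, 120 x 120 x 35 mm, on the other side of the plate; not used; origin under its centre
- brush: wooden-handled brush, 190 mm long, lying along the plate's far edge; leave alone
- soap: clear bottle, 60 mm wide, 170 mm tall, beyond the plate; origin at the middle of its underside
- jelly_jar: squat white jar with a lid, 76 mm wide, 75 mm tall, beyond the plate; origin at the middle of its underside
- spirit: amber bottle, 66 mm wide, 130 mm tall, beyond the plate; origin at the middle of its underside
- round_tin: round brass tin, 80 mm wide, 34 mm tall, beyond the plate; origin at the middle of its underside
- brush_mug: mug of brushes, 76 mm wide, 180 mm tall with the brushes, by the plate's left end; origin at the middle of its underside
- glaze_pot: small white pot with a lid, 60 mm wide, 65 mm tall, by the plate's right end; origin at the middle of its underside

How it is judged:
On the way, in this order (a step that is already met when the one before it is completed fails the run):
1. the tin stands on the cork mat, let go, before the pan is slid (horizontal distance between tin and mat below 0.03 m and z of tin in the frame of mat below 0.014 m and angle between tin's own z axis and vertical below 0.1 rad and contact force between the fingers and tin below 0.2 N and distance of saucepan from where it was at the start of the episode below 0.04 m), for 0.2 s.
2. the pan is on the other ring, pressing the stop in (distance of saucepan from where it was at the start of the episode above 0.12 m and ((horizontal distance between saucepan and ring_left below 0.042 m and contact force between saucepan and stop_left above 1.2 N) or (horizontal distance between saucepan and ring_right below 0.042 m and contact force between saucepan and stop_right above 1.2 N))), for 0.2 s.
At the end, for the whole second after the job is handed in: The tin stands upright on the mat, centres within 30 mm; the pan rests on the other ring mark than at the start, centres within 42 mm, and still holds that end's stop pressed in (pad force over 1.2 N, two thirds of its travel); both at rest (all of step 2 and horizontal distance between tin and mat below 0.03 m and z of tin in the frame of mat below 0.014 m and angle between tin's own z axis and vertical below 0.1 rad and linear speed of each of saucepan, tin below 0.02 m/s); the robot touches nothing.
It fails at once if the pan lifted or tipped (z of saucepan in the frame of hotplate above 0.038 m or angle between saucepan's own z axis and vertical above 0.12 rad).
It fails at once if the pan gripped or shoved hard (more than 30 N from the fingers) (contact force between the fingers and saucepan above 30 N).
It fails at once if a stop rammed with the pan (more than 16 N) or pushed by the robot itself (more than 5 N) (contact force between saucepan and stop_left above 16 N or contact force between any of the fingers, the arm and stop_left above 5 N or contact force between saucepan and stop_right above 16 N or contact force between any of the fingers, the arm and stop_right above 5 N).
It fails at once if the tin dropped or thrown (linear speed of tin above 0.9 m/s).
It fails at once if another thing moved by more than 30 mm (distance of any of brush, soap, jelly_jar, spirit, round_tin, brush_mug, glaze_pot from where it was at the start of the episode above 0.03 m).
It also fails if it takes over 72 s, if anything falls off the work surface, if the arm or the gripper's body presses on something with over 40 N, if the wrist force passes 120 N, or if a joint passes its speed limit or range.

## Working session

There is one attempt and no reset: what is moved stays moved. The work goes in short steps, Python scripts to look and compute and a tool call to move; the robot and the scene stay as the last step left them, time stands still between calls to the robot, and variables do not carry over. Pictures are saved under pics/ and viewed, at most 10 in all, crops included, and the job is handed in when it is done.

Besides the shell and the picture viewer there is one more tool, called after ">>>" as name(argument=value, ...) on one line, values as JSON. step_arm: Moves the arm, as the interface text tells. Its arguments: {"type":"object","properties":{"deltas":{"type":"array"},"gripper":{"type":"number"},"squeeze":{"type":"number"}},"required":["deltas"]}

```bash
mkdir -p pics
cat > h.py <<'E'
import numpy as np, cv2
from station import ctrl
def pts(cam, mask, depth):
    c=ctrl.get_calibration(cam); v,u=np.nonzero(mask&(depth>0)); d=depth[v,u]
    K=np.array([[c['fx'],0,c['cx']],[0,c['fy'],c['cy']],[0,0,1.]])
    n=cv2.undistortPoints(np.stack([u,v],1).astype(np.float64)[:,None],K,np.array(c['distortion']))[:,0]
    P=np.c_[n*d[:,None],d,np.ones(len(d))]
    return (P@np.linalg.inv(np.array(c['world_to_cam'])).T)[:,:3]
E
python3 - <<'E'
from h import *
ims=[]
for cam in ['top','side']:
    im,d=ctrl.camera(cam); cv2.imwrite(f'pics/{cam}0.png',im[...,::-1])
    for l in ['hotplate','saucepan','tin','mat','stop_left','stop_right','tray','glaze_pot','brush_mug','brush']:
        r=ctrl.cut_out(cam,l)
        for k in r[:2]:
            if k['conf']<.3: continue
            P=pts(cam,k['pixels'],d)
            if len(P)<10: continue
            zt=np.percentile(P[:,2],95); T=P[P[:,2]>zt-.008]
            w=cv2.minAreaRect(T[:,:2].astype(np.float32)*1000)
            print(cam,l,round(k['conf'],2),np.round(np.array(k['rect'])*[640,400,640,400]),len(P),'ztop',round(zt,3),'rect',np.round(w[0],0),np.round(w[1],0),round(w[2],1))
print({k:np.round(v,3) for k,v in ctrl.get_obs().items()})
E
```

```text
top hotplate 0.87 [224. 198. 408. 290.] 11939 ztop 0.036 rect [534.   4.] [554. 265.] 87.8
top saucepan 0.78 [270. 219. 308. 296.] 1481 ztop 0.091 rect [482.  88.] [222. 116.] 6.6
top saucepan 0.62 [244. 151. 267. 177.] 475 ztop 0.17 rect [775. 206.] [27. 25.] 86.4
top tin 0.85 [336. 225. 368. 258.] 557 ztop 0.076 rect [531. -92.] [94. 55.] 63.6
top tin 0.51 [433. 236. 476. 279.] 1636 ztop 0.012 rect [ 491. -422.] [129. 129.] 8.5
top mat 0.65 [432. 233. 478. 277.] 1698 ztop 0.012 rect [ 490. -423.] [130. 131.] 8.1
top stop_left 0.72 [228. 226. 253. 246.] 245 ztop 0.052 rect [546. 239.] [57. 52.] 88.5
top stop_left 0.57 [229. 198. 406. 288.] 12177 ztop 0.036 rect [531.   4.] [554. 271.] 87.8
top stop_right 0.78 [386. 234. 407. 255.] 292 ztop 0.052 rect [ 530. -225.] [57. 54.] 87.5
top tray 0.73 [158. 241. 211. 287.] 1641 ztop 0.036 rect [469. 418.] [122. 119.] 80.9
top glaze_pot 0.72 [441. 183. 463. 205.] 350 ztop 0.068 rect [ 684. -429.] [50. 51.] 51.2
top glaze_pot 0.3 [384. 234. 406. 252.] 244 ztop 0.052 rect [ 528. -225.] [57. 51.] 87.5
top brush_mug 0.93 [166. 175. 201. 204.] 628
[... 990 characters left out ...]
[ 687. -432.] [51. 51.] 5.1
side brush_mug 0.72 [298. 114. 315. 145.] 499 ztop 0.095 rect [690. 423.] [72. 70.] 75.7
side brush 0.95 [317. 195. 345. 240.] 497 ztop 0.051 rect [654. -39.] [187.  42.] 86.3
{'time_s': np.float64(1.1), 'qpos': array([ 1.212,  0.3  ,  1.521,  0.   ,  1.321, -0.067]), 'joint_vel': array([-0.001, -0.001, -0.001,  0.   , -0.001,  0.002]), 'tau': array([ 2.0000e-03, -5.3167e+01, -3.5292e+01,  7.1000e-02,  2.1000e-02,
        0.0000e+00]), 'ee_pos': array([0.158, 0.527, 0.205]), 'eef_rot': array([ 3.142, -0.   ,  2.85 ]), 'force': array([ 0.412,  0.099, -0.27 ]), 'moment': array([ 0.021,  0.013, -0.013]), 'grip_force': np.float64(0.0), 'grip_width': np.float64(0.094)}
```

View pics/top0.png

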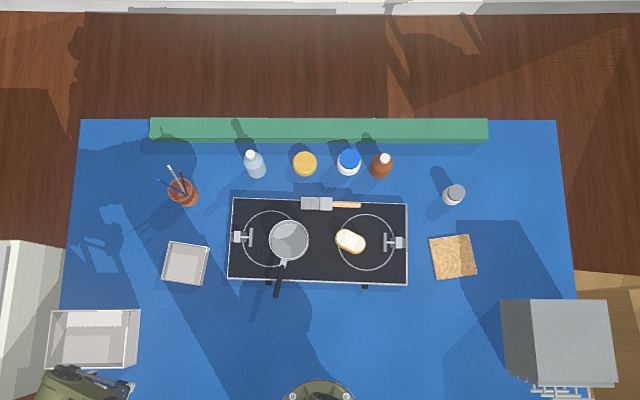

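View pics/side0.png

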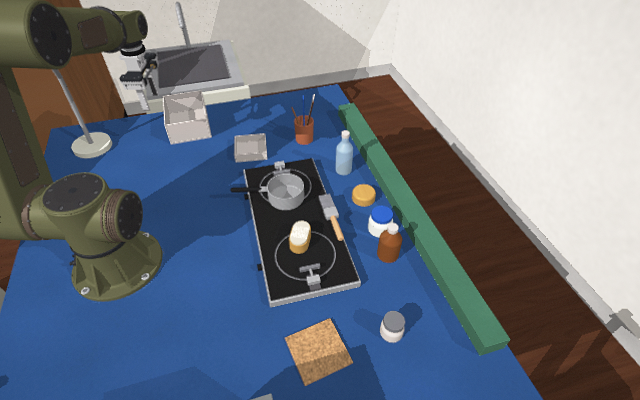

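The top view shows the pan on the left ring (289,240), the tin on the right (350,241) and the mat at (453,257). The side view agrees: pan (286,190), tin (300,238), mat (318,350). I'll refine the plate frame, pan centre, tin and stop faces next.

```bash
cat > m.py <<'E'
from h import *
from scipy.optimize import least_squares
def circ(P,r):
    return least_squares(lambda c:np.hypot(*(P[:,:2]-c).T)-r,P[:,:2].mean(0),loss='soft_l1',f_scale=.003).x
def scene(cams=('top','side')):
    for cam in cams:
        im,d=ctrl.camera(cam); A=pts(cam,np.ones_like(d,bool),d)
        x,y,z=A.T; reg=(abs(x-.53)<.16)&(abs(y)<.30)
        def show(n,m):
            T=A[m]
            if len(T)<15: print(cam,n,len(T));return
            w=cv2.minAreaRect(T[:,:2].astype(np.float32)*1000)
            print(cam,n,len(T),'mean',np.round(T.mean(0)*1000),'rect',np.round(w[0]),np.round(w[1]),round(w[2],1))
        k=ctrl.cut_out(cam,'saucepan')
        if k:
            P=pts(cam,k[0]['pixels'],d); R=P[(P[:,2]>.084)&(P[:,2]<.1)]
            xm=R[:,0].max(); R=R[R[:,0]>xm-.125]
            # angular outer rim: points farthest from centre
            c=circ(R,.057); print(cam,'pan',np.round(c*1000,1),len(R),'y extents',np.round(np.percentile(R[:,1],[1,99])*1000),'x max',round(xm*1000))
        show('plate',(z>.022)&(z<.04)&reg)
        for s in (1,-1): 
            m=(z>.042)&(z<.06)&(abs(x-.54)<.05)&(s*y>.165)&(s*y<.275)
            show('stop%+d'%s,m)
            if m.sum()>15: print('   face y pct',np.round(np.percentile(A[m][:,1],[1,5,95,99])*1000))
        k=ctrl.cut_out(cam,'tin')
        for q in k[:2]:
            P=pts(cam,q['pixels'],d); T=P[P[:,2]>np.percentile(P[:,2],95)-.01]
            w=cv2.minAreaRect(T[:,:2].astype(np.float32)*1000)
            print(cam,'tin',q['conf'],np.round(w[0]),np.round(w[1]),round(w[2],1),'z',np.round(np.percentile(P[:,2],[5,95]),3))
if __name__=='__main__': scene()
E
python3 m.py
```

```text
top pan [532.8  94.6] 120 y extents [ 37. 152.] x max 592
top plate 12540 mean [531.   5.  30.] rect [532.   5.] [559. 273.] 87.8
top stop+1 153 mean [547. 237.  48.] rect [547. 239.] [58. 60.] 88.0
   face y pct [209. 211. 264. 267.]
top stop-1 164 mean [ 530. -223.   47.] rect [ 530. -225.] [56. 59.] 87.0
   face y pct [-254. -252. -198. -197.]
side pan [535.5  90.1] 143 y extents [ 31. 150.] x max 595
side plate 8919 mean [531. -60.  30.] rect [537.   1.] [564. 278.] 87.8
side stop+1 101 mean [548. 232.  47.] rect [551. 233.] [61. 57.] 80.4
   face y pct [205. 206. 260. 264.]
side stop-1 192 mean [ 532. -230.   48.] rect [ 533. -230.] [58. 60.] 89.6
   face y pct [-259. -257. -202. -201.]
side tin 0.59 [ 534. -100.] [92. 55.] 62.2 z [0.04  0.074]
side tin 0.5 [542. 148.] [ 4. 33.] 88.6 z [0.017 0.086]
```

>>> step_arm(deltas=[{"dp": [0,0,0],"twist": 1},{"dp": [0,0,0],"twist": 1},{"dp": [0,0,0],"twist": 1},{"dp": [0,0,0],"twist": 1},{"dp": [0,0,0],"twist": 1},{"dp": [0,0,0],"twist": 1},{"dp": [0,0,0],"twist": 1},{"dp": [0,0,0],"twist": 1},{"dp": [0,0,0],"twist": 1},{"dp": [0,0,0],"twist": 1},{"dp": [0,0,0],"twist": 1},{"dp": [0,0,0],"twist": 1}], gripper=1)

```text
time_s: 2.6
ee_pos: [0.1582, 0.5267, 0.2054]
eef_rot: [-3.142, 0.0, 2.009]
force: [-0.2, -0.2, -0.6]
grip_width: 0.0939
grip_force: 0.0
```

>>> step_arm(deltas=[{"dp": [0,0,0],"twist": 1},{"dp": [0,0,0],"twist": 1},{"dp": [0,0,0],"twist": 1},{"dp": [0,0,0],"twist": 1},{"dp": [0,0,0],"twist": 1},{"dp": [0,0,0],"twist": 1},{"dp": [0,0,0],"twist": 1},{"dp": [0,0,0],"twist": 1},{"dp": [0,0,0],"twist": 1},{"dp": [0,0,0],"twist": 1},{"dp": [0,0,0],"twist": 1},{"dp": [0,0,0],"twist": 1}])

```text
time_s: 3.8
ee_pos: [0.1582, 0.5267, 0.2055]
eef_rot: [-3.142, -0.0, 1.171]
force: [0.3, 0.7, 0.1]
grip_width: 0.0937
grip_force: 0.0
```

>>> step_arm(deltas=[{"dp": [-0.6,0.96,0],"twist": 1},{"dp": [-0.6,0.96,0],"twist": 0},{"dp": [-0.6,0.96,0],"twist": 0},{"dp": [-0.6,0.96,0],"twist": 0},{"dp": [-0.6,0.96,0],"twist": 0},{"dp": [-0.6,0.96,0],"twist": 0},{"dp": [-0.6,0.96,0],"twist": 0},{"dp": [-0.6,0.96,0],"twist": 0},{"dp": [-0.6,0.96,0],"twist": 0},{"dp": [-0.6,0.96,0],"twist": 0},{"dp": [-0.6,0.96,0],"twist": 0},{"dp": [-0.6,0.96,0],"twist": 0}])

```text
time_s: 5.0
ee_pos: [0.4437, 0.0622, 0.2057]
eef_rot: [3.141, -0.0, 1.104]
force: [0.5, 0.3, -0.4]
grip_width: 0.0939
grip_force: 0.0
```

>>> step_arm(deltas=[{"dp": [-0.6,0.96,0],"twist": 0},{"dp": [-0.6,0.96,0],"twist": 0},{"dp": [-0.6,0.96,0],"twist": 0},{"dp": [0,0,0],"twist": 0},{"dp": [0,0,0],"twist": 0}])

```text
time_s: 5.5
ee_pos: [0.5134, -0.0526, 0.205]
eef_rot: [-3.141, 0.0, 1.103]
force: [0.1, 1.1, -0.6]
grip_width: 0.0939
grip_force: 0.0
```

>>> step_arm(deltas=[{"dp": [-0.75,0.91,0],"twist": 0},{"dp": [0,0,0],"twist": 0},{"dp": [0,0,0.8],"twist": 0},{"dp": [0,0,0.8],"twist": 0},{"dp": [0,0,0.8],"twist": 0},{"dp": [0,0,0.8],"twist": 0},{"dp": [0,0,0.5],"twist": 0},{"dp": [0,0,0.3],"twist": 0},{"dp": [0,0,0],"twist": 0}])

```text
time_s: 6.4
ee_pos: [0.5318, -0.0942, 0.0446]
eef_rot: [-3.14, 0.0, 1.105]
force: [-0.2, 0.4, -0.2]
grip_width: 0.0938
grip_force: 0.0
```

>>> step_arm(deltas=[{"dp": [0,0,0],"twist": 0},{"dp": [0,0,0],"twist": 0},{"dp": [0,0,0],"twist": 0},{"dp": [0,0,0],"twist": 0},{"dp": [0,0,0],"twist": 0},{"dp": [0,0,0],"twist": 0},{"dp": [0,0,0],"twist": 0},{"dp": [0,0,0],"twist": 0}], gripper=-1, squeeze=20)

```text
time_s: 7.2
ee_pos: [0.5326, -0.0953, 0.0457]
eef_rot: [3.141, -0.0, 1.104]
force: [-1.9, 0.1, 5.0]
grip_width: 0.0559
grip_force: 20.0
```

>>> step_arm(deltas=[{"dp": [0,0,-0.2],"twist": 0},{"dp": [0,0,-0.5],"twist": 0},{"dp": [0,0,-0.6],"twist": 0},{"dp": [0,0,-0.6],"twist": 0},{"dp": [0,0,-0.4],"twist": 0},{"dp": [0,0,-0.2],"twist": 0},{"dp": [0,0,0],"twist": 0}])

```text
time_s: 7.9
ee_pos: [0.5327, -0.0952, 0.1461]
eef_rot: [3.141, -0.0, 1.105]
force: [-0.8, 1.1, -5.1]
grip_width: 0.0559
grip_force: 20.0
```

>>> step_arm(deltas=[{"dp": [-0.3,0.1,0],"twist": 0},{"dp": [-0.7,0.25,0],"twist": 0},{"dp": [-0.85,0.3,0],"twist": 0},{"dp": [-0.85,0.3,0],"twist": 0},{"dp": [-0.85,0.3,0],"twist": 0},{"dp": [-0.85,0.3,0],"twist": 0},{"dp": [-0.85,0.3,0],"twist": 0},{"dp": [-0.85,0.3,0],"twist": 0},{"dp": [-0.85,0.3,0],"twist": 0},{"dp": [-0.6,0.25,0],"twist": 0},{"dp": [-0.25,0.1,0],"twist": 0},{"dp": [0,0,0],"twist": 0}])

```text
time_s: 9.1
ee_pos: [0.4912, -0.4254, 0.1439]
eef_rot: [-3.14, -0.001, 1.103]
force: [0.8, 0.7, -3.8]
grip_width: 0.0559
grip_force: 20.0
```

Run:
```python
from h import *
im,d=ctrl.camera('side'); cv2.imwrite('pics/s1.png',im[...,::-1])
for k in ctrl.cut_out('side','tin')[:2]:
    P=pts('side',k['pixels'],d); print(k['conf'],np.round(np.percentile(P,[2,50,98],axis=0),3).tolist())
print(np.round(ctrl.get_obs()['ee_pos'],4),ctrl.get_obs()['grip_width'])
```

```text
0.4 [[0.405, -0.278, 0.014], [0.608, -0.028, 0.03], [0.672, 0.271, 0.051]]
0.35 [[0.637, -0.044, 0.036], [0.658, 0.009, 0.048], [0.675, 0.056, 0.052]]
[ 0.4921 -0.4236  0.1447] 0.055710746137863795
```

View pics/s1.png

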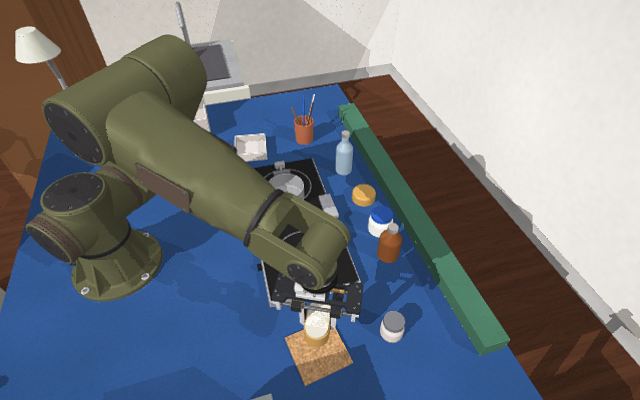

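The tin hangs in the gripper at (316,327), above the mat at about (318,350). I'll lower it now.

>>> step_arm(deltas=[{"dp": [0,0,0.4],"twist": 0},{"dp": [0,0,0.7],"twist": 0},{"dp": [0,0,0.7],"twist": 0},{"dp": [0,0,0.5],"twist": 0},{"dp": [0,0,0.3],"twist": 0},{"dp": [0,0,0.2],"twist": 0},{"dp": [0,0,0.1],"twist": 0},{"dp": [0,0,0.04],"twist": 0},{"dp": [0,0,0.03],"twist": 0},{"dp": [0,0,0],"twist": 0},{"dp": [0,0,0],"twist": 0}])

```text
time_s: 10.3
ee_pos: [0.4924, -0.4244, 0.0271]
eef_rot: [3.141, 0.0, 1.104]
force: [0.8, 0.1, -3.8]
grip_width: 0.056
grip_force: 20.0
```

>>> step_arm(deltas=[{"dp": [0,0,0.04],"twist": 0},{"dp": [0,0,0.03],"twist": 0},{"dp": [0,0,0],"twist": 0},{"dp": [0,0,0],"twist": 0}])

```text
time_s: 10.7
ee_pos: [0.4923, -0.4243, 0.0238]
eef_rot: [-3.142, -0.0, 1.104]
force: [-0.1, -0.2, -4.0]
grip_width: 0.0556
grip_force: 20.0
```

>>> step_arm(deltas=[{"dp": [0,0,0.025],"twist": 0},{"dp": [0,0,0],"twist": 0},{"dp": [0,0,0],"twist": 0}])

```text
time_s: 11.0
ee_pos: [0.4924, -0.4243, 0.0237]
eef_rot: [3.141, 0.0, 1.105]
force: [-4.2, 3.7, 6.1]
grip_width: 0.0556
grip_force: 20.0
```

>>> step_arm(deltas=[{"dp": [0,0,0.025],"twist": 0},{"dp": [0,0,0],"twist": 0},{"dp": [0,0,0],"twist": 0}])

```text
time_s: 11.3
ee_pos: [0.4924, -0.4244, 0.0237]
eef_rot: [3.141, 0.0, 1.105]
force: [-7.8, 6.6, 14.3]
grip_width: 0.0561
grip_force: 20.0
```

>>> step_arm(deltas=[{"dp": [0,0,-0.03],"twist": 0},{"dp": [0,0,0],"twist": 0}])

```text
time_s: 11.5
ee_pos: [0.4924, -0.4244, 0.0237]
eef_rot: [3.141, 0.0, 1.104]
force: [-3.6, 3.1, 5.9]
grip_width: 0.0561
grip_force: 20.0
```

>>> step_arm(deltas=[{"dp": [0,0,0],"twist": 0},{"dp": [0,0,0],"twist": 0},{"dp": [0,0,0],"twist": 0},{"dp": [0,0,0],"twist": 0},{"dp": [0,0,0],"twist": 0},{"dp": [0,0,-0.4],"twist": 0},{"dp": [0,0,-0.8],"twist": 0},{"dp": [0,0,-1],"twist": 0},{"dp": [0,0,-1],"twist": 0},{"dp": [0,0,-0.5],"twist": 0},{"dp": [0,0,-0.5],"twist": 0}], gripper=1)

```text
time_s: 12.6
ee_pos: [0.4924, -0.4243, 0.1941]
eef_rot: [3.139, 0.001, 1.105]
force: [0.2, -0.2, -0.1]
grip_width: 0.0938
grip_force: 0.0
```

>>> step_arm(deltas=[{"dp": [0,0,0],"twist": -1},{"dp": [0,0,0],"twist": -1},{"dp": [0,0,0],"twist": -1},{"dp": [0,0,0],"twist": -1},{"dp": [0,0,0],"twist": -1},{"dp": [0,0,0],"twist": -1},{"dp": [0,0,0],"twist": -0.1},{"dp": [0.5,0.02,0],"twist": 0},{"dp": [1,0.04,0],"twist": 0},{"dp": [1,0.04,0],"twist": 0},{"dp": [1,0.04,0],"twist": 0},{"dp": [1,0.04,0],"twist": 0}], gripper=0.28)

```text
time_s: 13.8
ee_pos: [0.5067, -0.2432, 0.192]
eef_rot: [3.141, 0.0, 1.528]
force: [1.2, 0.2, 1.1]
grip_width: 0.0601
grip_force: 0.0
```

>>> step_arm(deltas=[{"dp": [1,0.04,0],"twist": 0},{"dp": [1,0.04,0],"twist": 0},{"dp": [1,0.04,0],"twist": 0},{"dp": [1,0.04,0],"twist": 0},{"dp": [1,0.04,0],"twist": 0},{"dp": [1,0.04,0],"twist": 0},{"dp": [1,0.04,0],"twist": 0},{"dp": [1,0.04,0],"twist": 0},{"dp": [1,0.04,0],"twist": 0},{"dp": [1,0.04,0],"twist": 0},{"dp": [0.4,0,0],"twist": 0},{"dp": [0,0,0],"twist": 0}])

```text
time_s: 15.0
ee_pos: [0.5394, 0.1718, 0.1914]
eef_rot: [3.141, -0.0, 1.532]
force: [0.9, -0.8, -0.7]
grip_width: 0.0606
grip_force: 0.0
```

Run:
```python
from h import *
from m import circ
for cam in ('top','side'):
    im,d=ctrl.camera(cam); cv2.imwrite(f'pics/{cam}2.png',im[...,::-1])
    for l in ('tin','mat'):
      for k in ctrl.cut_out(cam,l)[:2]:
        P=pts(cam,k['pixels'],d); T=P[P[:,2]>np.percentile(P[:,2],95)-.01]
        w=cv2.minAreaRect(T[:,:2].astype(np.float32)*1000)
        print(cam,l,round(k['conf'],2),np.round(w[0]),np.round(w[1]),'z',np.round(np.percentile(P[:,2],[5,95]),3))
o=ctrl.get_obs();print(o['ee_pos'],o['eef_rot'],o['grip_width'],o['qpos'])
```

```text
top tin 0.8 [ 491. -423.] [91. 55.] z [0.021 0.054]
top tin 0.42 [531.   2.] [550. 272.] z [0.024 0.035]
top mat 0.68 [ 492. -421.] [131. 131.] z [0.001 0.013]
side tin 0.6 [ 494. -425.] [94. 56.] z [0.01  0.053]
side mat 0.58 [ 493. -424.] [130. 132.] z [0.005 0.011]
[0.53971515 0.16913154 0.1912361 ] [3.14147728e+00 7.27760053e-05 1.52857730e+00] 0.060078549909768034 [ 2.38972004e-01  3.45998172e-01  1.49386860e+00 -1.05740992e-04
  1.30163524e+00  2.81219141e-01]
```

View pics/side2.png

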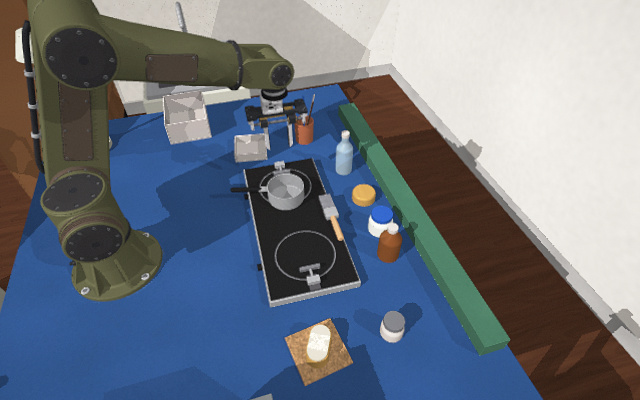

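The tin stands centred on the mat at (318,343), and the pan is unmoved at (286,190). I'll lower the fingers behind the pan.

>>> step_arm(deltas=[{"dp": [0.15,0,0],"twist": 0},{"dp": [0,0,0.8],"twist": 0},{"dp": [0,0,0.8],"twist": 0},{"dp": [0,0,0.8],"twist": 0},{"dp": [0,0,0.4],"twist": 0},{"dp": [0,0,0.2],"twist": 0},{"dp": [0,0,0.2],"twist": 0},{"dp": [0,0,0],"twist": 0}])

```text
time_s: 16.1
ee_pos: [0.5398, 0.1763, 0.0628]
eef_rot: [-3.141, 0.0, 1.53]
force: [-0.8, -0.2, 0.2]
grip_width: 0.0599
grip_force: 0.0
```

>>> step_arm(deltas=[{"dp": [0,0,0.2],"twist": 0},{"dp": [0,0,0.2],"twist": 0},{"dp": [0,0,0.15],"twist": 0},{"dp": [0,0,0],"twist": 0},{"dp": [0,0,0],"twist": 0}])

```text
time_s: 16.6
ee_pos: [0.5399, 0.1763, 0.041]
eef_rot: [-3.142, 0.0, 1.53]
force: [0.3, 0.6, 0.1]
grip_width: 0.0601
grip_force: 0.0
```

>>> step_arm(deltas=[{"dp": [-0.05,0,0],"twist": 0},{"dp": [-0.05,0,0],"twist": 0},{"dp": [-0.05,0,0],"twist": 0},{"dp": [-0.05,0,0],"twist": 0},{"dp": [-0.05,0,0],"twist": 0},{"dp": [-0.05,0,0],"twist": 0},{"dp": [-0.05,0,0],"twist": 0},{"dp": [-0.05,0,0],"twist": 0},{"dp": [-0.05,0,0],"twist": 0},{"dp": [-0.05,0,0],"twist": 0},{"dp": [-0.05,0,0],"twist": 0},{"dp": [-0.05,0,0],"twist": 0}])

```text
time_s: 17.8
ee_pos: [0.5387, 0.1525, 0.041]
eef_rot: [-3.141, -0.001, 1.53]
force: [-2.1, 3.5, 0.6]
grip_width: 0.0603
grip_force: 1.8
```

>>> step_arm(deltas=[{"dp": [-0.05,0,0],"twist": 0},{"dp": [-0.05,0,0],"twist": 0},{"dp": [-0.05,0,0],"twist": 0},{"dp": [-0.05,0,0],"twist": 0},{"dp": [-0.05,0,0],"twist": 0},{"dp": [-0.05,0,0],"twist": 0}])

```text
time_s: 18.4
ee_pos: [0.5385, 0.1402, 0.0411]
eef_rot: [3.141, -0.0, 1.53]
force: [0.4, 2.8, -1.0]
grip_width: 0.0603
grip_force: 1.6
```

>>> step_arm(deltas=[{"dp": [-0.1,0,0],"twist": 0},{"dp": [-0.15,0,0],"twist": 0},{"dp": [-0.15,0,0],"twist": 0},{"dp": [-0.15,0,0],"twist": 0},{"dp": [-0.15,0,0],"twist": 0},{"dp": [-0.15,0,0],"twist": 0},{"dp": [-0.15,0,0],"twist": 0},{"dp": [-0.15,0,0],"twist": 0},{"dp": [-0.15,0,0],"twist": 0},{"dp": [-0.15,0,0],"twist": 0},{"dp": [-0.15,0,0],"twist": 0},{"dp": [-0.15,0,0],"twist": 0}])

```text
time_s: 19.6
ee_pos: [0.5355, 0.0699, 0.0411]
eef_rot: [-3.142, 0.0, 1.53]
force: [0.8, 3.4, -0.4]
grip_width: 0.0602
grip_force: 1.6
```

>>> step_arm(deltas=[{"dp": [-0.15,0,0],"twist": 0},{"dp": [-0.15,0,0],"twist": 0},{"dp": [-0.15,0,0],"twist": 0},{"dp": [-0.15,0,0],"twist": 0},{"dp": [-0.15,0,0],"twist": 0},{"dp": [-0.15,0,0],"twist": 0},{"dp": [-0.15,0,0],"twist": 0},{"dp": [-0.15,0,0],"twist": 0},{"dp": [-0.15,0,0],"twist": 0},{"dp": [-0.1,0,0],"twist": 0},{"dp": [-0.05,0,0],"twist": 0},{"dp": [0,0,0],"twist": 0}])

```text
time_s: 20.8
ee_pos: [0.5331, 0.01, 0.0411]
eef_rot: [3.142, 0.0, 1.53]
force: [0.4, 0.6, 0.1]
grip_width: 0.0602
grip_force: 0.0
```

Run:
```python
from m import *
scene()
o=ctrl.get_obs();print(o['ee_pos'],o['force'])
im,_=ctrl.camera('side');cv2.imwrite('pics/s3.png',im[...,::-1])
```

```text
top pan [530.7 -48.8] 38 y extents [-107.  -65.] x max 585
top plate 9967 mean [536.   4.  30.] rect [532.   5.] [558. 273.] 87.8
top stop+1 151 mean [546. 237.  48.] rect [547. 238.] [57. 59.] 87.1
   face y pct [210. 211. 264. 267.]
top stop-1 165 mean [ 529. -223.   48.] rect [ 530. -226.] [57. 59.] 89.2
   face y pct [-254. -252. -198. -197.]
top tin 0.92 [ 490. -423.] [94. 55.] 60.8 z [0.022 0.054]
side pan [532.3 -51.9] 162 y extents [-110.    9.] x max 591
side plate 7755 mean [525. -90.  30.] rect [536.  -0.] [560. 277.] 88.0
side stop+1 1
side stop-1 197 mean [ 532. -229.   47.] rect [ 533. -230.] [59. 60.] 89.2
   face y pct [-258. -257. -203. -201.]
side tin 0.57 [ 493. -425.] [92. 56.] 62.8 z [0.013 0.053]
[0.53310633 0.01048019 0.04105338] [ 0.3992469  -0.32495482  0.02632597]
```

View pics/s3.png

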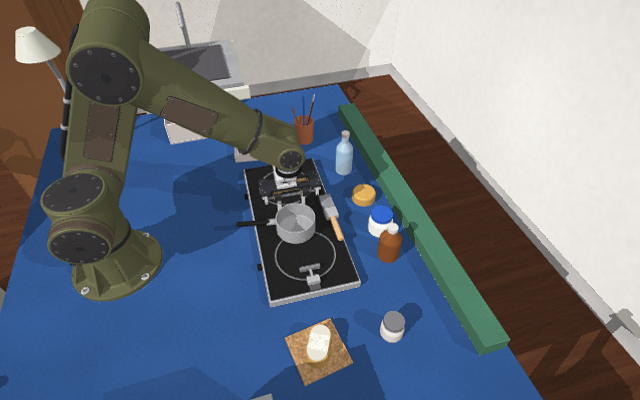

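The pan has moved straight to (296,222), handle still sideways, with fingers behind it. About 85 mm to the pad.

>>> step_arm(deltas=[{"dp": [-0.1,0,0],"twist": 0},{"dp": [-0.15,0,0],"twist": 0},{"dp": [-0.15,0,0],"twist": 0},{"dp": [-0.15,0,0],"twist": 0},{"dp": [-0.15,0,0],"twist": 0},{"dp": [-0.15,0,0],"twist": 0},{"dp": [-0.15,0,0],"twist": 0},{"dp": [-0.15,0,0],"twist": 0},{"dp": [-0.15,0,0],"twist": 0},{"dp": [-0.15,0,0],"twist": 0},{"dp": [-0.1,0,0],"twist": 0},{"dp": [-0.05,0,0],"twist": 0}])

```text
time_s: 22.35
ee_pos: [0.5305, -0.0539, 0.041]
eef_rot: [3.142, 0.0, 1.53]
force: [-0.7, 3.6, 1.6]
grip_width: 0.0599
grip_force: 1.8
```

>>> step_arm(deltas=[{"dp": [-0.05,0,0],"twist": 0},{"dp": [-0.05,0,0],"twist": 0},{"dp": [-0.05,0,0],"twist": 0},{"dp": [-0.05,0,0],"twist": 0},{"dp": [-0.05,0,0],"twist": 0},{"dp": [-0.05,0,0],"twist": 0}])

```text
time_s: 22.95
ee_pos: [0.53, -0.0656, 0.041]
eef_rot: [3.142, 0.0, 1.53]
force: [0.7, 4.0, 1.3]
grip_width: 0.0602
grip_force: 1.7
```

>>> step_arm(deltas=[{"dp": [-0.05,0,0],"twist": 0},{"dp": [-0.05,0,0],"twist": 0},{"dp": [-0.05,0,0],"twist": 0}])

```text
time_s: 23.25
ee_pos: [0.5298, -0.0717, 0.041]
eef_rot: [-3.142, -0.0, 1.53]
force: [-0.0, 4.0, 0.7]
grip_width: 0.0603
grip_force: 1.7
```

>>> step_arm(deltas=[{"dp": [-0.025,0,0],"twist": 0},{"dp": [-0.025,0,0],"twist": 0},{"dp": [-0.025,0,0],"twist": 0},{"dp": [-0.025,0,0],"twist": 0},{"dp": [-0.025,0,0],"twist": 0},{"dp": [-0.025,0,0],"twist": 0}])

```text
time_s: 23.85
ee_pos: [0.5295, -0.0776, 0.041]
eef_rot: [-3.142, 0.0, 1.53]
force: [-0.1, 3.8, -0.2]
grip_width: 0.0601
grip_force: 1.7
```

>>> step_arm(deltas=[{"dp": [-0.025,0,0],"twist": 0},{"dp": [-0.025,0,0],"twist": 0},{"dp": [-0.025,0,0],"twist": 0},{"dp": [-0.025,0,0],"twist": 0}])

```text
time_s: 24.25
ee_pos: [0.5294, -0.0815, 0.0411]
eef_rot: [3.142, -0.0, 1.53]
force: [0.0, 4.6, 0.4]
grip_width: 0.0602
grip_force: 1.9
```

>>> step_arm(deltas=[{"dp": [-0.025,0,0],"twist": 0},{"dp": [-0.025,0,0],"twist": 0},{"dp": [-0.025,0,0],"twist": 0},{"dp": [-0.025,0,0],"twist": 0}])

```text
time_s: 24.65
ee_pos: [0.5292, -0.0855, 0.0411]
eef_rot: [-3.142, -0.0, 1.53]
force: [0.4, 4.4, 0.9]
grip_width: 0.0602
grip_force: 2.1
```

>>> step_arm(deltas=[{"dp": [-0.025,0,0],"twist": 0},{"dp": [-0.025,0,0],"twist": 0},{"dp": [0,0,0],"twist": 0}])

```text
time_s: 24.95
ee_pos: [0.5291, -0.0876, 0.041]
eef_rot: [-3.142, 0.0, 1.53]
force: [0.1, 3.5, -0.3]
grip_width: 0.0604
grip_force: 1.5
```

>>> step_arm(deltas=[{"dp": [-0.0125,0,0],"twist": 0},{"dp": [-0.0125,0,0],"twist": 0}])

```text
time_s: 25.15
ee_pos: [0.5291, -0.0885, 0.0411]
eef_rot: [3.142, -0.0, 1.53]
force: [0.7, 4.2, 0.6]
grip_width: 0.0606
grip_force: 2.2
```

>>> step_arm(deltas=[{"dp": [-0.0125,0,0],"twist": 0},{"dp": [-0.0125,0,0],"twist": 0},{"dp": [-0.0125,0,0],"twist": 0}])

```text
time_s: 25.45
ee_pos: [0.529, -0.09, 0.041]
eef_rot: [-3.142, -0.0, 1.53]
force: [-0.1, 4.8, 0.8]
grip_width: 0.0601
grip_force: 2.2
```

>>> step_arm(deltas=[{"dp": [-0.0125,0,0],"twist": 0},{"dp": [-0.0125,0,0],"twist": 0},{"dp": [-0.0125,0,0],"twist": 0}])

```text
time_s: 25.75
ee_pos: [0.529, -0.0915, 0.0411]
eef_rot: [3.142, -0.0, 1.53]
force: [0.3, 5.2, -0.2]
grip_width: 0.0606
grip_force: 2.3
```

>>> step_arm(deltas=[{"dp": [-0.0125,0,0],"twist": 0},{"dp": [-0.0125,0,0],"twist": 0},{"dp": [-0.0125,0,0],"twist": 0}])

```text
time_s: 26.05
ee_pos: [0.5289, -0.0929, 0.041]
eef_rot: [-3.142, -0.0, 1.53]
force: [0.1, 5.5, 0.8]
grip_width: 0.06
grip_force: 2.3
```

>>> step_arm(deltas=[{"dp": [-0.0125,0,0],"twist": 0},{"dp": [-0.0125,0,0],"twist": 0}])

```text
time_s: 26.25
ee_pos: [0.5289, -0.0939, 0.041]
eef_rot: [-3.142, -0.0, 1.53]
force: [0.5, 5.6, 0.4]
grip_width: 0.06
grip_force: 2.4
```

>>> step_arm(deltas=[{"dp": [-0.0125,0,0],"twist": 0},{"dp": [-0.0125,0,0],"twist": 0}])

```text
time_s: 26.45
ee_pos: [0.5288, -0.0949, 0.0411]
eef_rot: [3.142, -0.0, 1.53]
force: [1.7, 7.0, 0.4]
grip_width: 0.0602
grip_force: 3.2
```

>>> step_arm(deltas=[{"dp": [-0.0125,0,0],"twist": 0},{"dp": [-0.0125,0,0],"twist": 0}])

```text
time_s: 26.65
ee_pos: [0.5288, -0.0954, 0.0411]
eef_rot: [-3.141, -0.001, 1.53]
force: [0.5, 11.1, 1.8]
grip_width: 0.0601
grip_force: 4.8
```

It came up solid at 11 N and has stopped advancing. I'll ease off, back away from the pan and rise clear.

>>> step_arm(deltas=[{"dp": [0,0,0],"twist": 0},{"dp": [0,0,0],"twist": 0},{"dp": [0,0,0],"twist": 0},{"dp": [0.0125,0,0],"twist": 0},{"dp": [0.0125,0,0],"twist": 0},{"dp": [0.025,0,0],"twist": 0},{"dp": [0.05,0,0],"twist": 0},{"dp": [0.1,0,0],"twist": 0},{"dp": [0.4,0,0],"twist": 0},{"dp": [0.8,0,0],"twist": 0},{"dp": [0.5,0,0],"twist": 0},{"dp": [0,0,0],"twist": 0}])

```text
time_s: 27.85
ee_pos: [0.5318, -0.0173, 0.0411]
eef_rot: [-3.142, -0.0, 1.533]
force: [0.3, -0.2, 0.4]
grip_width: 0.0598
grip_force: 0.0
```

>>> step_arm(deltas=[{"dp": [0,0,-0.5],"twist": 0},{"dp": [0,0,-1],"twist": 0},{"dp": [0,0,-1],"twist": 0},{"dp": [0,0,-1],"twist": 0},{"dp": [1,0,0],"twist": 0},{"dp": [1,0,0],"twist": 0},{"dp": [1,0,0],"twist": 0},{"dp": [1,0,0],"twist": 0},{"dp": [0.5,0,0],"twist": 0},{"dp": [0,0,0],"twist": 0},{"dp": [0,0,0],"twist": 0}])

```text
time_s: 28.95
ee_pos: [0.5391, 0.1594, 0.1809]
eef_rot: [-3.141, 0.0, 1.531]
force: [0.7, 0.5, -0.2]
grip_width: 0.0599
grip_force: 0.0
```

Run:
```python
from m import *
scene()
o=ctrl.get_obs();print(o['time_s'],o['ee_pos'],o['force'])
im,_=ctrl.camera('side');cv2.imwrite('pics/s4.png',cv2.resize(im[150:350,200:420,::-1],None,fx=3,fy=3))
```

```text
top pan [ 525.8 -151.9] 127 y extents [-210.  -95.] x max 585
top plate 9138 mean [532. -68.  30.] rect [538.   5.] [558. 261.] 87.9
top stop+1 22 mean [540. 251.  48.] rect [540. 251.] [22.  9.] 0.2
   face y pct [247. 247. 255. 255.]
top stop-1 162 mean [ 536. -224.   49.] rect [ 548. -212.] [99. 70.] 27.2
   face y pct [-253. -253. -178. -168.]
top tin 0.8 [ 491. -421.] [91. 56.] 63.3 z [0.02  0.053]
side pan [ 528.1 -156.5] 196 y extents [-215.  -97.] x max 587
side plate 9264 mean [533. -36.  30.] rect [537.  -1.] [559. 278.] 87.9
side stop+1 100 mean [549. 231.  47.] rect [548. 235.] [62. 58.] 89.1
   face y pct [204. 206. 263. 265.]
side stop-1 294 mean [ 532. -226.   49.] rect [ 539. -227.] [88. 65.] 7.7
   face y pct [-258. -257. -202. -191.]
side tin 0.78 [ 494. -426.] [90. 56.] 63.0 z [0.023 0.053]
side tin 0.34 [555. 231.] [63. 52.] 73.5 z [0.033 0.051]
29.25 [0.53929223 0.15903852 0.1811518 ] [-0.202942    0.15801465  0.37021128]
```

View pics/s4.png

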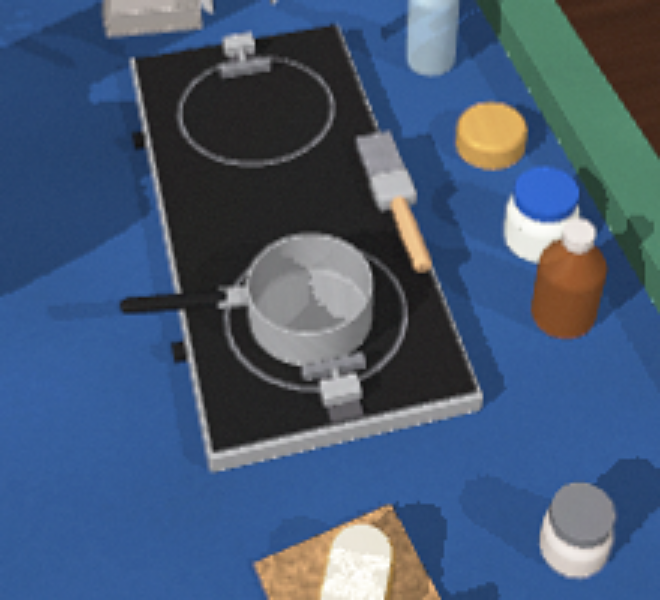

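The crop shows the pan inside the right ring at (310,300), still against the pad at (335,365). The tin is upright on the mat and the arm is clear. The pan edge at about y = -214 mm matches the pad pushed in 15 mm.

```bash
python3 -c "
from station import ctrl
print(ctrl.hand_in())"
```

```text
the job is handed in; nothing more can be done
None
```

The tin stands upright in the middle of the cork mat, the pan rests on the right ring mark with that end's stop pressed fully in, and the job is handed in (no verdict was returned).

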